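Load the centrifuge rotor in balance

ROBOT

A 6-joint arm with a two-finger parallel gripper is mounted at the origin on the work surface. World frame = base frame: x ahead of the robot, y to its left, z up, the work surface at z = 0. Lengths are in mm, angles in rad, forces in N, time in s.
With the tool pointing down it reaches from about 250 to 725 mm from the base axis. Payload 9.7 kg.
Tool frame: the origin (TCP) lies midway between the tips of the shut fingers; the grasp point (between the pads) lies robot.tcp_to_grasp behind it (robot.tcp_to_grasp is the distance from the TCP to the grasp point, in mm); z points along the fingers, y is the line along which they close (so a half turn about z gives the same grasp; the last joint's range is limited). The gripper opens to 85 mm and grips with 20 to 120 N. Pads are 22 mm wide; open, the fingers measure 114 mm over their backs; the gripper's body (76 mm by 85 mm) begins 54 mm behind the grasp point. The pads swing forward as they close: fully open they stand 13 mm farther back than shut.
Start: joints at [1.108, 0.087, 0.176, 1.66, 0, 1.571], TCP at [245.547, 492.142, 231.284] pointing down, gripper open.
Joint ranges: [-3.13, 3.13], [-0.85, 1.81], [-1.15, 1.24], [-2.2, 2.28], [-1.44, 1.52], [-3.14, 3.14]. Speed limits (rad/s): [2.22, 2.22, 2.57, 3.14, 3.14, 3.14].

INTERFACE

Orientations are given as [roll, pitch, yaw] about the fixed x, y, z axes, in that order (R = Rz(yaw) Ry(pitch) Rx(roll)).
In Python, from station import robot, eyes gives the robot as it stands.
- The arm moves only by the tool drive_tool, never from a script. Its argument "motion" is one flat list of numbers, 6 for each row, row after row: the shift along the tool's x, y, z in m, then the turn, a rotation vector about the tool's x, y, z in degrees. In form: [dx, dy, dz, rx, ry, rz, dx, dy, dz, rx, ry, rz, ...]. A call has exactly 8 rows; each row shifts and turns the commanded pose from where the row before left it, along the tool's axes as they then stand; what a row does not reach is not made up. A row lasts 1/8 s, in which the tool goes at most 62.5 mm and 10.7 degrees, less where a joint would pass 70% of its speed; a pose out of reach is approached as far as the arm can. A call is refused whole if a number of a shift passes 0.0625 or a number of a turn 10.7, either way. A call with a gripper value outside its range is refused whole. "hand" is the finger opening in m, from 0 to 0.0854, set as the call begins (left out, the last holds). The fingers move at their own pace and stop on an object; "squeeze" is the grip in N (left out, the last holds). Time passes only in rows, so rows that do not move let the fingers close, or fill a call up. It gives the time, the measured TCP pose, the force, the opening and the grip force at its end, in the units of the state.
- robot.read_state(): the state, without advancing time (a new reading comes with each control period).
- eyes.grab_frame(name): name is "side" or "top" or "wrist"; returns the picture (400x640x3 uint8, red, green, blue); there is no depth.
- eyes.camera_params(name): a dict with "fx", "fy", "cx", "cy" (pixels), "R" (3x3) and "t" (3): a world point X has camera coordinates R X + t. Camera axes: x right, y down, z forward; pixel columns grow to the right and rows downward; lengths in mm; the calibration is good to about 2 mm. The wrist camera is an equidistant fisheye: a pixel r from the principal point sees the ray r / f radians off the axis. A picture is of the moment at which its call begins: read the wrist's pose just before it. camera_params takes no time and is no camera call; for the wrist camera it gives the pose at the moment of the call.
- robot.finish_job(): hands the job in; it is judged then, once.
The state is a dict: "clock": time; "joint_positions": joint angles; "dq": joint speeds; "joint_torque": joint torques, N m; "tcp_pos": TCP position; "tcp_rot": TCP orientation; "wrist_force": force on the tool from outside, world axes, zero at the start; "ft_torque": the same for the moment, N m; "width": opening from 0.0 (shut) to 1.0 (fully open); "grasp_force": force on a finger pad.
Only numpy, scipy, OpenCV 4.12 (cv2) and the standard library are available. Lean on these libraries where they do the work, as an engineer would, in place of code of your own. Each camera call takes 0.05 s, during which the arm holds its last target. There are 200 camera calls.

TASK

Load the rotor on the bench so that it is balanced: of the bottles standing about, put the two large ones into buckets straight across from each other and the two small ones into the other two buckets, each standing upright on the bucket's floor. Set them down gently, never tip a bottle over, and leave the narrow-necked bottle, which has no partner, where it stands.

Things in the scene. Friction and masses are not known exactly. Their poses are not given: they have to be found in the camera images.
- large_a: white centrifuge bottle with a grey screw cap, one of an equal pair; body 57 mm diameter, cap 60 mm diameter and the widest part (from 56 to 80 mm up), 80 mm high overall, about 200 g. Origin: centre of its underside, z up. Stands upright on the bench at the start, at least 90 mm centre to centre from any other bottle.
- large_b: white centrifuge bottle with a grey screw cap, one of an equal pair; body 57 mm diameter, cap 60 mm diameter and the widest part (from 56 to 80 mm up), 80 mm high overall, about 200 g. Origin: centre of its underside, z up. Stands upright on the bench at the start, at least 90 mm centre to centre from any other bottle.
- small_a: white centrifuge bottle with a grey screw cap, one of an equal pair; body 37 mm diameter, cap 40 mm diameter and the widest part (from 56 to 80 mm up), 80 mm high overall, about 100 g. Origin: centre of its underside, z up. Stands upright on the bench at the start, at least 90 mm centre to centre from any other bottle.
- small_b: white centrifuge bottle with a grey screw cap, one of an equal pair; body 37 mm diameter, cap 40 mm diameter and the widest part (from 56 to 80 mm up), 80 mm high overall, about 100 g. Origin: centre of its underside, z up. Stands upright on the bench at the start, at least 90 mm centre to centre from any other bottle.
- odd: the single bottle without partner: white, 52 mm diameter, sloping shoulders to a narrow neck with a 28 mm grey cap, 90 mm high. Origin: centre of its underside. Stays where it is.
- rotor: four-armed steel swing-out rotor fixed on a round grey stand (270 mm diameter, 20 mm high). Hub 68 mm diameter, up to 60 mm above the bench, arms up to 52 mm. Origin: on the axis, at bench height. The bucket centres lie 100 mm from the axis, every 90 degrees, in ring order 0, 1, 2, 3; it does not turn or move, but stands elsewhere and turned to any angle in each run.
- bucket0: aluminium rotor bucket, an open round cup fixed in the rotor, one of four alike: inside diameter 78 mm, outside 86 mm, 44 mm high, floor 6 mm thick. Origin: centre of its underside, 20 mm above the bench, z up; so a bottle in it stands 26 mm above the bench and the rim is 64 mm above the bench. Straight across the rotor from bucket2.
- bucket1: aluminium rotor bucket, an open round cup fixed in the rotor, one of four alike: inside diameter 78 mm, outside 86 mm, 44 mm high, floor 6 mm thick. Origin: centre of its underside, 20 mm above the bench, z up; so a bottle in it stands 26 mm above the bench and the rim is 64 mm above the bench. Straight across the rotor from bucket3.
- bucket2: aluminium rotor bucket, an open round cup fixed in the rotor, one of four alike: inside diameter 78 mm, outside 86 mm, 44 mm high, floor 6 mm thick. Origin: centre of its underside, 20 mm above the bench, z up; so a bottle in it stands 26 mm above the bench and the rim is 64 mm above the bench. Straight across the rotor from bucket0.
- bucket3: aluminium rotor bucket, an open round cup fixed in the rotor, one of four alike: inside diameter 78 mm, outside 86 mm, 44 mm high, floor 6 mm thick. Origin: centre of its underside, 20 mm above the bench, z up; so a bottle in it stands 26 mm above the bench and the rim is 64 mm above the bench. Straight across the rotor from bucket1.

How it is judged (in metres and radians):
At the end, for the whole second after the job is handed in: Large pair in opposite buckets, small pair in the other two: each origin within 22 mm of the bucket's axis and under 12 mm above its underside; all five bottles upright within 0.12 rad, below 0.02 m/s; the odd one within 30 mm of its start ((((horizontal distance between large_a and bucket0 below 0.022 m and z of large_a in the frame of bucket0 below 0.012 m) and (horizontal distance between large_b and bucket2 below 0.022 m and z of large_b in the frame of bucket2 below 0.012 m)) or ((horizontal distance between large_a and bucket1 below 0.022 m and z of large_a in the frame of bucket1 below 0.012 m) and (horizontal distance between large_b and bucket3 below 0.022 m and z of large_b in the frame of bucket3 below 0.012 m)) or ((horizontal distance between large_a and bucket2 below 0.022 m and z of large_a in the frame of bucket2 below 0.012 m) and (horizontal distance between large_b and bucket0 below 0.022 m and z of large_b in the frame of bucket0 below 0.012 m)) or ((horizontal distance between large_a and bucket3 below 0.022 m and z of large_a in the frame of bucket3 below 0.012 m) and (horizontal distance between large_b and bucket1 below 0.022 m and z of large_b in the frame of bucket1 below 0.012 m))) and (((horizontal distance between small_a and bucket0 below 0.022 m and z of small_a in the frame of bucket0 below 0.012 m) and (horizontal distance between small_b and bucket2 below 0.022 m and z of small_b in the frame of bucket2 below 0.012 m)) or ((horizontal distance between small_a and bucket1 below 0.022 m and z of small_a in the frame of bucket1 below 0.012 m) and (horizontal distance between small_b and bucket3 below 0.022 m and z of small_b in the frame of bucket3 below 0.012 m)) or ((horizontal distance between small_a and bucket2 below 0.022 m and z of small_a in the frame of bucket2 below 0.012 m) and (horizontal distance between small_b and bucket0 below 0.022 m and z of small_b in the frame of bucket0 below 0.012 m)) or ((horizontal distance between small_a and bucket3 below 0.022 m and z of small_a in the frame of bucket3 below 0.012 m) and (horizontal distance between small_b and bucket1 below 0.022 m and z of small_b in the frame of bucket1 below 0.012 m))) and angle between each of large_a, large_b, small_a, small_b, odd's own z axis and vertical below 0.12 rad and linear speed of each of large_a, large_b, small_a, small_b, odd below 0.02 m/s and distance of odd from where it was at the start of the episode below 0.03 m); the robot touches nothing.
It fails at once if a bottle is dropped from more than about 20 mm, or thrown or knocked flying (faster than 0.6 m/s while the fingers do not hold it) ((linear speed of large_a above 0.6 m/s and contact force between the fingers and large_a below 0.1 N) or (linear speed of large_b above 0.6 m/s and contact force between the fingers and large_b below 0.1 N) or (linear speed of small_a above 0.6 m/s and contact force between the fingers and small_a below 0.1 N) or (linear speed of small_b above 0.6 m/s and contact force between the fingers and small_b below 0.1 N) or (linear speed of odd above 0.6 m/s and contact force between the fingers and odd below 0.1 N)).
It fails at once if a bottle is tipped over (more than 0.8 rad from upright) (angle between any of large_a, large_b, small_a, small_b, odd's own z axis and vertical above 0.8 rad).
It fails at once if a bottle is rammed into a bucket (contact force above 80 N) (contact force between any of large_a, large_b, small_a, small_b and bucket0 above 80 N or contact force between any of large_a, large_b, small_a, small_b and bucket1 above 80 N or contact force between any of large_a, large_b, small_a, small_b and bucket2 above 80 N or contact force between any of large_a, large_b, small_a, small_b and bucket3 above 80 N).
It fails at once if the odd bottle is moved from its place by more than 30 mm (distance of odd from where it was at the start of the episode above 0.03 m).
It also fails if it takes over 109 s, if anything falls off the work surface, if the arm or the gripper's body presses on something with over 40 N, if the wrist force passes 120 N, or if a joint passes its speed limit or range.

## Working session

There is one attempt and no reset: what is moved stays moved. The work goes in short steps, Python scripts to look and compute and a tool call to move; the robot and the scene stay as the last step left them, time stands still between calls to the robot, and variables do not carry over. Pictures are saved under pics/ and viewed, at most 14 in all, crops included, and the job is handed in when it is done.

Besides the shell and the picture viewer there is one more tool, called after "Emit:" as name(argument=value, ...), one argument or row to a line, values as JSON. drive_tool: Moves the arm, as the interface text tells. Its arguments: {"type":"object","properties":{"motion":{"type":"array","items":{"type":"number"}},"hand":{"type":"number"},"squeeze":{"type":"number"}},"required":["motion"]}

```bash
mkdir -p pics; ls; python3 - <<'E'
from station import robot, eyes
import cv2
print(robot.tcp_to_grasp); print(robot.read_state())
for n in("top","side"):
    cv2.imwrite(f"pics/{n}0.png",eyes.grab_frame(n)[:,:,::-1]); p=eyes.camera_params(n); print(n,p)
E
```

```text
pics
18.700000000000003
{'clock': 0.0, 'joint_positions': array([1.10803247e+00, 8.74543384e-02, 1.75123197e-01, 1.65981790e+00,
       2.53222271e-06, 1.57081076e+00]), 'dq': array([-0.00047065,  0.00054292,  0.00039871,  0.0005806 , -0.00074393,
        0.00026831]), 'joint_torque': array([ 2.71707904e-03, -5.20389283e+01,  4.64807332e+01,  1.63104519e-02,
        4.40603765e-05,  2.90785039e-06]), 'tcp_pos': array([245.4243157 , 491.93664   , 230.58062317]), 'tcp_rot': array([-3.14023994e+00, -2.51269555e-06,  2.67881436e+00]), 'wrist_force': array([-1.27255067,  0.08173064, -0.45951719]), 'ft_torque': array([ 0.01208112,  0.06422524, -0.01965892]), 'grasp_force': 0.0, 'width': 1.0010171595586774}
top {'fx': 460.0123088620457, 'fy': 460.0123088620457, 'cx': 313.1860654140294, 'cy': 203.2671342536548, 'R': array([[ 0.00513892, -0.99998472, -0.0020377 ],
       [-0.98084626, -0.00464376, -0.19472815],
       [ 0.19471571,  0.00299936, -0.98085514]]), 't': array([ -38.21633281,  547.65752267, 1054.16925178])}
side {'fx': 368.10898860674547, 'fy': 368.10898860674547, 'cx': 314.0277125937123, 'cy': 201.62787785125906, 'R': array([[ 0.87417596, -0.48560777,  0.00122179],
       [-0.36670274, -0.66177205, -0.65390126],
       [ 0.31834808,  0.57117673, -0.75657891]]), 't': array([-509.96483885,  197.7377594 ,  669.21727482])}
```

View pics/top0.png

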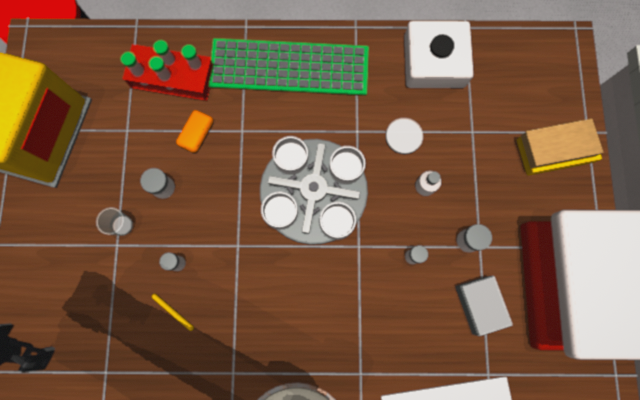

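View pics/side0.png

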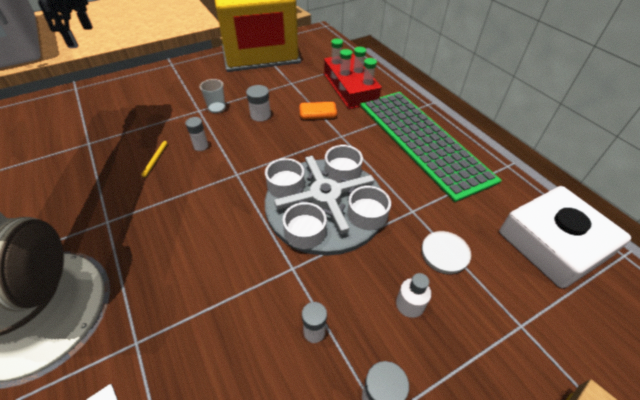

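Top: large caps at about (154,181) and (478,237), small at (170,260) and (417,254), odd at (430,182); buckets at about (290,153), (347,163), (338,220), (279,211). A glass beaker stands at (113,222).

```bash
cat > h.py <<'E'
from station import robot, eyes
import cv2, numpy as np
def ray(p,u,v,z):
    d=p["R"].T@np.array([(u-p["cx"])/p["fx"],(v-p["cy"])/p["fy"],1]); c=-p["R"].T@p["t"]
    return (c+d*(z-c[2])/d[2])[:2]
def proj(p,X):
    q=p["R"]@np.asarray(X,float)+p["t"]; return q[0]/q[2]*p["fx"]+p["cx"],q[1]/q[2]*p["fy"]+p["cy"]
def ring(p,x,y,z,r):
    return np.array([proj(p,(x+r*np.cos(a),y+r*np.sin(a),z)) for a in np.linspace(0,6.28,60)])
E
python3 - <<'E'
from h import *
im=cv2.imread("pics/top0.png"); p=eyes.camera_params("top")
hsv=cv2.cvtColor(im,cv2.COLOR_BGR2HSV)
tiles=[]
for n,(u,v),r in(("LA",(155,182),30),("LB",(478,237),30),("SA",(171,261),20),("SB",(417,255),20)):
    c=im[v-25:v+25,u-25:u+25]; s=hsv[v-25:v+25,u-25:u+25]
    m=((s[...,1]<60)&(s[...,2]>70)).astype(np.uint8)
    cn=max(cv2.findContours(m,cv2.RETR_EXTERNAL,cv2.CHAIN_APPROX_NONE)[0],key=cv2.contourArea)
    top=((s[...,1]<60)&(s[...,2]>105)&(s[...,2]<150)).astype(np.uint8)
    ct=max(cv2.findContours(top,cv2.RETR_EXTERNAL,cv2.CHAIN_APPROX_NONE)[0],key=cv2.contourArea)
    (a,b),rr=cv2.minEnclosingCircle(ct); e=cv2.fitEllipse(ct)
    print(n,"whole",cv2.boundingRect(cn),"cap",a+u-25,b+v-25,rr,"ell",np.round(e[0],1)+[u-25,v-25],np.round(e[1],1),ray(p,e[0][0]+u-25,e[0][1]+v-25,80).round(1),"exp r px",r*460/1060)
    print(s[22:28:5,::3,2])
    tiles.append(cv2.resize(c,None,fx=4,fy=4,interpolation=cv2.INTER_NEAREST))
# buckets
b=[]
for u,v in((290,153),(347,163),(338,220),(279,211)):
    c=hsv[v-25:v+25,u-25:u+25]; m=((c[...,1]<60)&(c[...,2]>170)).astype(np.uint8)
    ct=max(cv2.findContours(m,cv2.RETR_EXTERNAL,cv2.CHAIN_APPROX_NONE)[0],key=cv2.contourArea)
    (a,bb),rr=cv2.minEnclosingCircle(ct); X=ray(p,a+u-25,bb+v-25,64); b.append(X); print("bk",a+u-25,bb+v-25,rr,X.round(1),"exp",43*460/1080)
b=np.array(b); c=b.mean(0); print(c,np.hypot(*(b-c).T),np.degrees(np.arctan2(*(b-c).T[::-1])))
tiles+=[cv2.resize(im[115:255,240:380],(400,400))]
W=np.zeros((400,800,3),np.uint8)
W[:200,:200],W[:200,200:400],W[200:,:200],W[200:,200:400]=tiles[:4]; W[:,400:]=tiles[4]
cv2.imwrite("pics/crop0.png",W)
E
```

```text
LA whole (10, 11, 26, 26) cap 152.44444465637207 179.55555534362793 12.826095581054688 ell [152.4 179.7] [22.9 24.8] [597.8 346.7] exp r px 13.018867924528301
[[106 107 105 107 143 143 144 144 146 145 147 148  64  86  66  97 101]
 [108 109 109 109 140 144 146 145 147 147 148 139  48  88  87  85 101]]
LB whole (0, 0, 50, 50) cap 480.2918586730957 236.3945426940918 24.615745544433594 ell [481.4 238.1] [26.4 44.7] [ 462.2 -425.2] exp r px 13.018867924528301
[[107  70  86  87  60 155 153 151 151 150 148 146 146 110 108 110 109]
 [112  74  92  91  55 155 155 154 152 151 149 148 148 116 111 110 110]]
SA whole (13, 17, 26, 18) cap 167.61111068725586 260.61111068725586 8.785961151123047 ell [167.8 260.9] [16.1 16.9] [406.2 297.4] exp r px 8.679245283018869
[[104 104 103 104 103 141 152 154 156 161 105  78  85  80 104 105 113]
 [108 106 107 105 107 145 154 157 160 163 112  75  87  90 104 111 112]]
SB whole (0, 15, 50, 19) cap 426.0 251.0 15.811488151550293 ell [424.2 252.8] [15.4 32.9] [ 427.8 -291.6] exp r px 8.679245283018869
[[111 112 112 113  74  87  75 166 163 161 158 157 120 115 115 115 116]
 [112 113 112 115  91  94  65 164 167 165 162 158 114 111 109 109 108]]
bk 289.83823585510254 153.0 17.87539291381836 [670.5  22. ] exp 18.314814814814813
bk 347.0 162.5 17.86766815185547 [ 647.1 -117.1] exp 18.314814814814813
bk 337.1342144012451 218.73504829406738 18.555036544799805 [508.7 -92.5] exp 18.314814814814813
bk 278.8908634185791 208.74365425109863 18.39029884338379 [532.1  46. ] exp 18.314814814814813
[589.62978205 -35.38474161] [99.22463973 99.94492553 99.03844596 99.6731317 ] [  35.36701944  -54.87889333 -144.78985704  125.22768114]
```

View pics/crop0.png

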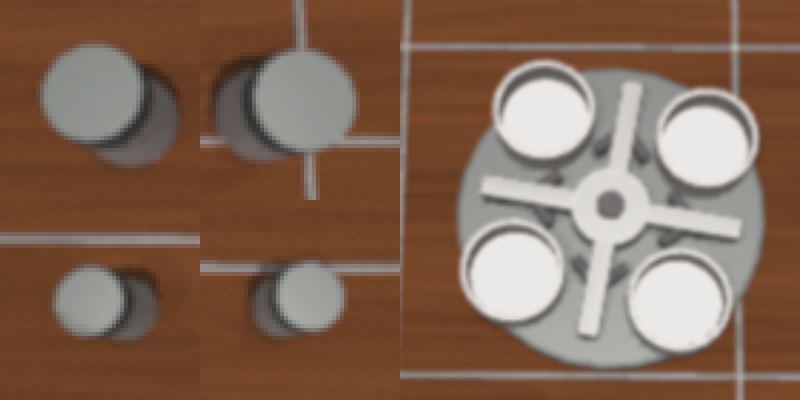

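Crops: the cap tops are clean grey discs, and the four bucket rims come out 99–100 mm from the axis, which agrees with the given sizes. The caps of large_b and small_b need a tighter mask. While that runs, I'll turn the tool square so its y axis lies along world x.

```bash
python3 - <<'E'
from h import *
im=cv2.imread("pics/top0.png"); p=eyes.camera_params("top"); hsv=cv2.cvtColor(im,cv2.COLOR_BGR2HSV)
for n,(u,v),z in(("LA",(153,180),80),("LB",(479,237),80),("SA",(168,261),80),("SB",(419,254),80),("odd",(432,178),90)):
    s=hsv[v-20:v+20,u-20:u+20]
    m=cv2.morphologyEx(((s[...,1]<45)&(s[...,2]>125)&(s[...,2]<185)).astype(np.uint8),cv2.MORPH_OPEN,cv2.getStructuringElement(cv2.MORPH_ELLIPSE,(9,9) if n!="odd" else (5,5)))
    k,l,st,c=cv2.connectedComponentsWithStats(m); i=l[20,20]; 
    q=c[i]+[u-20,v-20]; print(n,q.round(1),st[i,2:],ray(p,*q,z).round(1))
E
```

```text
LA [152.5 179.8] [ 24  24 440] [597.8 346.5]
LB [479.  236.7] [ 25  26 486] [ 465.5 -419.9]
SA [167.7 260.7] [ 16  16 203] [406.6 297.5]
SB [419.3 253.6] [ 16  17 212] [ 425.8 -280.2]
odd [434.2 177.1] [ 12  12 105] [ 604.9 -320.1]
```

Emit:
drive_tool(
  motion=[0,0,0,0,0,5,0,0,0,0,0,9,0,0,0,0,0,9,0,0,0,0,0,9,0,0,0,0,0,9,0,0,0,0,0,9,0,0,0,0,0,9,0,0,0,0,0,4.5],
  hand=0.085,
)

```text
clock: 1.1
tcp_pos: [245.5, 492.0, 230.8]
tcp_rot: [-3.141, 0.001, 1.567]
wrist_force: [0.4, -0.5, -1.0]
width: 0.996
grasp_force: 0.0
```

Emit:
drive_tool(
  motion=[-0.0155,0.013,0,0,0,0,-0.03,0.025,0,0,0,0,-0.035,0.029,0,0,0,0,-0.035,0.029,0.01,0,0,0,-0.035,0.029,0.03,0,0,0,-0.03,0.024,0.03,0,0,0,-0.014,0.012,0.03,0,0,0,0,0,0.01,0,0,0],
)

```text
clock: 2.1
tcp_pos: [406.5, 295.3, 119.4]
tcp_rot: [-3.139, 0.002, 1.569]
wrist_force: [0.1, 0.4, 0.3]
width: 0.996
grasp_force: 0.0
```

```bash
python3 - <<'E'
from h import *
print(robot.read_state()["tcp_pos"])
a=eyes.grab_frame("wrist")[:,:,::-1]; b=eyes.grab_frame("side")[:,:,::-1]
cv2.imwrite("pics/w1.png",np.vstack([cv2.resize(a,(480,300)),cv2.resize(b[60:260,100:420],(480,300))]))
E
```

```text
[406.52471625 295.33989473 119.43562082]
```

View pics/w1.png

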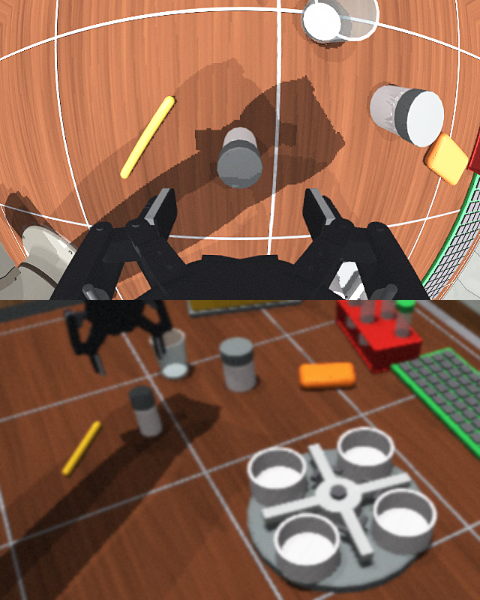

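The bottle sits centred between the fingers in the wrist view, so I'll descend.

Emit:
drive_tool(
  motion=[0.002,0,0.006,0,0,0,0,0,0.014,0,0,0,0,0,0.018,0,0,0,0,0,0.018,0,0,0,0,0,0.012,0,0,0,0,0,0.0055,0,0,0,0,0,0,0,0,0,0,0,0,0,0,0],
)

```text
clock: 3.2
tcp_pos: [406.8, 299.8, 48.3]
tcp_rot: [3.141, -0.001, 1.57]
wrist_force: [0.7, -0.4, -0.3]
width: 0.999
grasp_force: 0.0
```

Emit:
drive_tool(
  motion=[0,0,0,0,0,0,0,0,0,0,0,0,0,0,0,0,0,0,0,0,0,0,0,0,0,0,0,0,0,0,0,0,0,0,0,0,0,0,0,0,0,0,0,0,0,0,0,0],
  hand=0.03,
  squeeze=35,
)

```text
clock: 4.2
tcp_pos: [406.6, 299.7, 48.1]
tcp_rot: [3.141, -0.0, 1.57]
wrist_force: [-1.1, -0.3, 5.9]
width: 0.457
grasp_force: 35.2
```

Emit:
drive_tool(
  motion=[0,0,-0.006,0,0,0,0,0,-0.014,0,0,0,0,0,-0.025,0,0,0,0,0,-0.03,0,0,0,0,0,-0.03,0,0,0,-0.006,0.003,-0.025,0,0,0,-0.015,0.0075,-0.014,0,0,0,-0.025,0.0125,-0.006,0,0,0],
)

```text
clock: 5.2
tcp_pos: [429.9, 253.0, 198.8]
tcp_rot: [3.141, -0.0, 1.572]
wrist_force: [-0.4, -0.2, -1.8]
width: 0.451
grasp_force: 35.3
```

Emit:
drive_tool(
  motion=[-0.033,0.0165,0,0,0,0,-0.036,0.018,0,0,0,0,-0.036,0.018,0,0,0,0,-0.036,0.018,0,0,0,0,-0.032,0.016,0,0,0,0,-0.022,0.011,0,0,0,0,-0.01,0.005,0,0,0,0,0,0,0,0,0,0],
)

```text
clock: 6.2
tcp_pos: [531.9, 48.0, 197.6]
tcp_rot: [-3.141, -0.0, 1.569]
wrist_force: [-0.7, 0.7, -0.6]
width: 0.457
grasp_force: 35.4
```

Emit:
drive_tool(
  motion=[0,0,0.008,0,0,0,0,0,0.018,0,0,0,0,0,0.025,0,0,0,0,0,0.025,0,0,0,0,0,0.022,0,0,0,0,0,0.014,0,0,0,0,0,0.006,0,0,0,0,0,0.002,0,0,0],
)

```text
clock: 7.2
tcp_pos: [531.9, 48.7, 77.8]
tcp_rot: [3.141, -0.0, 1.571]
wrist_force: [0.5, 0.8, -0.1]
width: 0.458
grasp_force: 35.4
```

Emit:
drive_tool(
  motion=[0,0,0.001,0,0,0,0,0,0.001,0,0,0,0,0,0.0005,0,0,0,0,0,0,0,0,0,0,0,0,0,0,0,0,0,0,0,0,0,0,0,0,0,0,0,0,0,0,0,0,0],
)

```text
clock: 8.2
tcp_pos: [531.9, 48.6, 75.3]
tcp_rot: [-3.142, -0.0, 1.571]
wrist_force: [0.1, -0.2, -0.0]
width: 0.461
grasp_force: 35.4
```

Emit:
drive_tool(
  motion=[0,0,0.0005,0,0,0,0,0,0,0,0,0,0,0,0,0,0,0,0,0,0,0,0,0,0,0,0,0,0,0,0,0,0,0,0,0,0,0,0,0,0,0,0,0,0,0,0,0],
  hand=0.085,
)

```text
clock: 9.2
tcp_pos: [531.9, 48.6, 74.8]
tcp_rot: [-3.142, 0.0, 1.571]
wrist_force: [-0.3, -0.5, -0.1]
width: 0.998
grasp_force: 0.0
```

Emit:
drive_tool(
  motion=[0,0,-0.005,0,0,0,0,0,-0.012,0,0,0,0,0,-0.02,0,0,0,0,0,-0.025,0,0,0,0,0,-0.025,0,0,0,0,0,-0.02,0,0,0,0,0,-0.012,0,0,0,0,0,-0.005,0,0,0],
)

```text
clock: 10.2
tcp_pos: [532.1, 48.6, 199.6]
tcp_rot: [3.141, -0.0, 1.57]
wrist_force: [-0.7, -1.1, -0.6]
width: 0.994
grasp_force: 0.0
```

```bash
python3 - <<'E'
from h import *
a=eyes.grab_frame("top")[:,:,::-1]; b=eyes.grab_frame("side")[:,:,::-1]
cv2.imwrite("pics/p1.png",np.vstack([cv2.resize(a[100:300,120:440],(480,300)),cv2.resize(b[60:260,160:480],(480,300))]))
E
```

```text
(no output)
```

View pics/p1.png

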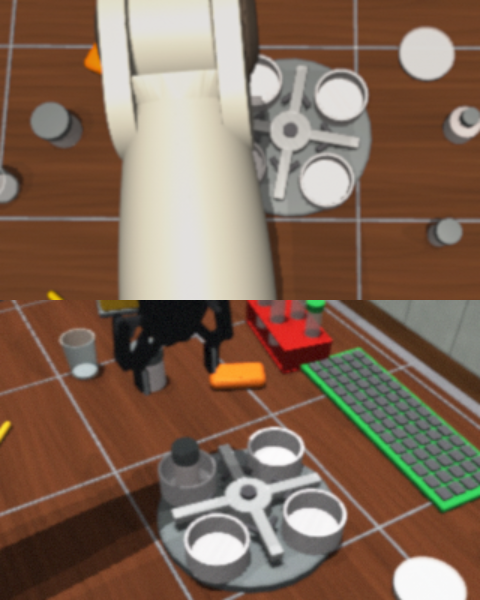

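Small_a stands upright in bucket 3 (side view). Next is large_a.

Emit:
drive_tool(
  motion=[0.02,0.0045,0,0,0,0,0.04,0.009,0,0,0,0,0.05,0.011,0,0,0,0,0.05,0.011,0,0,0,0,0.05,0.011,0.01,0,0,0,0.045,0.01,0.02,0,0,0,0.03,0.0065,0.02,0,0,0,0.013,0.003,0.02,0,0,0],
)

```text
clock: 11.3
tcp_pos: [597.3, 348.9, 126.4]
tcp_rot: [-3.14, 0.001, 1.573]
wrist_force: [-0.5, -0.8, -0.4]
width: 0.991
grasp_force: 0.0
```

Emit:
drive_tool(
  motion=[0,0,0,0,0,0,0,0,0,0,0,0,0,0,0,0,0,0,0,0,0,0,0,0,0,0,0,0,0,0,0,0,0.004,0,0,0,0,0,0.01,0,0,0,0,0,0.006,0,0,0],
)

```text
clock: 12.3
tcp_pos: [597.7, 346.4, 107.4]
tcp_rot: [-3.14, 0.001, 1.571]
wrist_force: [0.1, 0.5, -0.2]
width: 0.994
grasp_force: 0.0
```

```bash
python3 - <<'E'
from h import *
print(robot.read_state()["tcp_pos"])
a=eyes.grab_frame("wrist")[:,:,::-1]; b=eyes.grab_frame("side")[:,:,::-1]
cv2.imwrite("pics/w2.png",np.vstack([cv2.resize(a,(480,300)),cv2.resize(b[40:190,160:400],(480,300))]))
E
```

```text
[597.6573446  346.38000131 107.41907464]
```

View pics/w2.png

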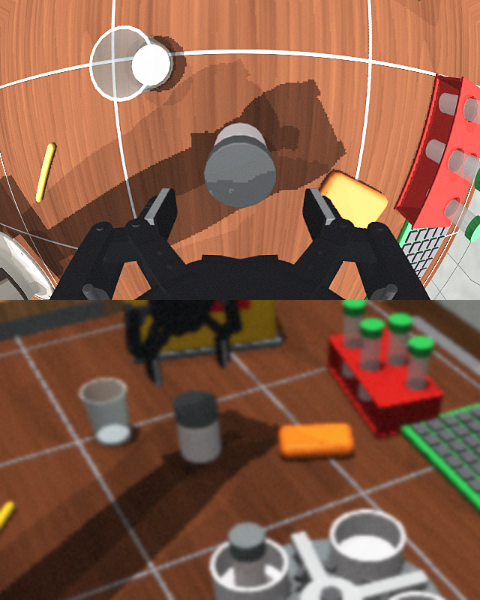

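Centred again, so I'll descend and grip.

Emit:
drive_tool(
  motion=[0,0,0.005,0,0,0,0,0,0.012,0,0,0,0,0,0.015,0,0,0,0,0,0.015,0,0,0,0,0,0.01,0,0,0,0,0,0.005,0,0,0,0,0,0,0,0,0,0,0,0,0,0,0],
)

```text
clock: 13.4
tcp_pos: [598.3, 346.7, 47.4]
tcp_rot: [3.141, -0.0, 1.57]
wrist_force: [-0.1, 0.7, -0.1]
width: 0.997
grasp_force: 0.0
```

Emit:
drive_tool(
  motion=[0,0,0,0,0,0,0,0,0,0,0,0,0,0,0,0,0,0,0,0,0,0,0,0,0,0,0,0,0,0,0,0,0,0,0,0,0,0,0,0,0,0,0,0,0,0,0,0],
  hand=0.05,
  squeeze=40,
)

```text
clock: 14.4
tcp_pos: [598.2, 346.7, 47.5]
tcp_rot: [3.141, -0.001, 1.571]
wrist_force: [-1.0, -0.2, 5.3]
width: 0.693
grasp_force: 43.6
```

Emit:
drive_tool(
  motion=[0,0,-0.006,0,0,0,0,0,-0.014,0,0,0,0,0,-0.025,0,0,0,0,0,-0.03,0,0,0,0,0,-0.03,0,0,0,-0.006,0.0015,-0.022,0,0,0,-0.016,0.0035,-0.012,0,0,0,-0.028,0.0065,-0.005,0,0,0],
)

```text
clock: 15.4
tcp_pos: [609.7, 296.0, 191.5]
tcp_rot: [3.141, -0.0, 1.572]
wrist_force: [0.2, -0.5, -1.3]
width: 0.692
grasp_force: 43.4
```

Emit:
drive_tool(
  motion=[-0.04,0.009,0,0,0,0,-0.046,0.0105,0,0,0,0,-0.046,0.0105,0,0,0,0,-0.046,0.0105,0,0,0,0,-0.044,0.0095,0,0,0,0,-0.032,0.007,0,0,0,0,-0.016,0.0035,0,0,0,0,-0.0045,0.001,0,0,0,0],
)

```text
clock: 16.4
tcp_pos: [670.8, 21.1, 190.6]
tcp_rot: [-3.141, -0.0, 1.569]
wrist_force: [-0.6, 0.2, -1.3]
width: 0.685
grasp_force: 43.5
```

Emit:
drive_tool(
  motion=[0,0,0.008,0,0,0,0,0,0.018,0,0,0,0,0,0.025,0,0,0,0,0,0.025,0,0,0,0,0,0.02,0,0,0,0,0,0.01,0,0,0,0,0,0.005,0,0,0,0,0,0.002,0,0,0],
)

```text
clock: 17.4
tcp_pos: [671.1, 22.3, 78.2]
tcp_rot: [3.141, -0.0, 1.571]
wrist_force: [-0.7, -0.4, -1.7]
width: 0.691
grasp_force: 43.5
```

Emit:
drive_tool(
  motion=[0,0,0.001,0,0,0,0,0,0.001,0,0,0,0,0,0.0005,0,0,0,0,0,0,0,0,0,0,0,0,0,0,0,0,0,0,0,0,0,0,0,0,0,0,0,0,0,0,0,0,0],
)

```text
clock: 18.4
tcp_pos: [670.9, 22.0, 75.3]
tcp_rot: [-3.142, 0.0, 1.571]
wrist_force: [-0.0, 0.1, -2.5]
width: 0.689
grasp_force: 43.5
```

Emit:
drive_tool(
  motion=[0,0,0.0005,0,0,0,0,0,0.0005,0,0,0,0,0,0.0005,0,0,0,0,0,0,0,0,0,0,0,0,0,0,0,0,0,0,0,0,0,0,0,0,0,0,0,0,0,0,0,0,0],
)

```text
clock: 19.4
tcp_pos: [670.9, 22.0, 73.8]
tcp_rot: [3.142, 0.0, 1.571]
wrist_force: [0.6, -0.2, -1.3]
width: 0.69
grasp_force: 43.5
```

Emit:
drive_tool(
  motion=[0,0,0,0,0,0,0,0,0,0,0,0,0,0,0,0,0,0,0,0,0,0,0,0,0,0,0,0,0,0,0,0,0,0,0,0,0,0,0,0,0,0,0,0,0,0,0,0],
  hand=0.085,
)

```text
clock: 20.4
tcp_pos: [670.9, 22.0, 73.8]
tcp_rot: [3.142, 0.0, 1.57]
wrist_force: [0.6, -0.6, 0.0]
width: 0.995
grasp_force: 0.0
```

Emit:
drive_tool(
  motion=[0,0,-0.005,0,0,0,0,0,-0.012,0,0,0,0,0,-0.02,0,0,0,0,0,-0.025,0,0,0,0,0,-0.025,0,0,0,0,0,-0.02,0,0,0,0,0,-0.012,0,0,0,0,0,-0.005,0,0,0],
)

```text
clock: 21.4
tcp_pos: [671.1, 22.0, 198.8]
tcp_rot: [3.14, -0.0, 1.571]
wrist_force: [-0.0, -0.2, 0.2]
width: 0.995
grasp_force: 0.0
```

```bash
python3 - <<'E'
from h import *
a=eyes.grab_frame("top")[:,:,::-1]; b=eyes.grab_frame("side")[:,:,::-1]
cv2.imwrite("pics/p2.png",np.vstack([cv2.resize(a[100:300,200:520],(480,300)),cv2.resize(b[100:300,200:520],(480,300))]))
E
```

```text
(no output)
```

View pics/p2.png

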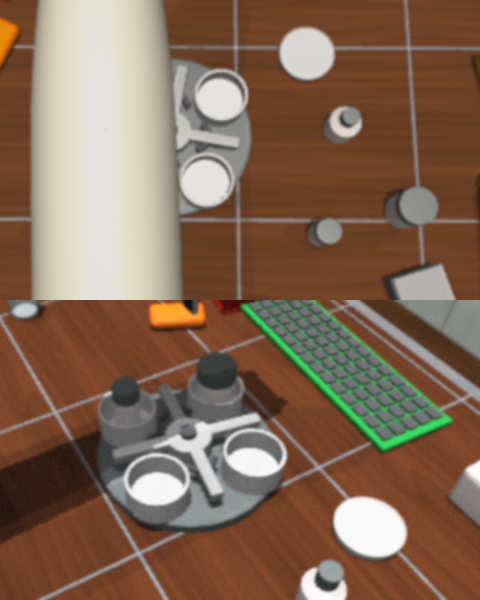

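Large_a stands upright in bucket 0, diagonal to the empty bucket 2. Next is small_b.

Emit:
drive_tool(
  motion=[-0.015,-0.012,0,0,0,0,-0.03,-0.0245,0,0,0,0,-0.04,-0.0325,0,0,0,0,-0.04,-0.0325,0,0,0,0,-0.04,-0.0325,0,0,0,0,-0.04,-0.0325,0,0,0,0,-0.04,-0.0325,0,0,0,0,-0.03,-0.0245,0,0,0,0],
)

```text
clock: 22.5
tcp_pos: [445.7, -254.1, 197.0]
tcp_rot: [-3.141, -0.0, 1.57]
wrist_force: [1.0, -0.2, 0.6]
width: 0.997
grasp_force: 0.0
```

Emit:
drive_tool(
  motion=[-0.018,-0.0145,0,0,0,0,-0.009,-0.007,0.01,0,0,0,0,0,0.02,0,0,0,0,0,0.025,0,0,0,0,0,0.02,0,0,0,0,0,0.014,0,0,0,0,0,0,0,0,0,0,0,0,0,0,0],
)

```text
clock: 23.5
tcp_pos: [426.2, -279.9, 109.4]
tcp_rot: [3.141, 0.0, 1.571]
wrist_force: [-0.2, 0.9, 0.4]
width: 0.996
grasp_force: 0.0
```

```bash
python3 - <<'E'
from h import *
a=eyes.grab_frame("wrist")[:,:,::-1]
cv2.imwrite("pics/w3.png",cv2.resize(a,(480,300)))
E
```

```text
(no output)
```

View pics/w3.png

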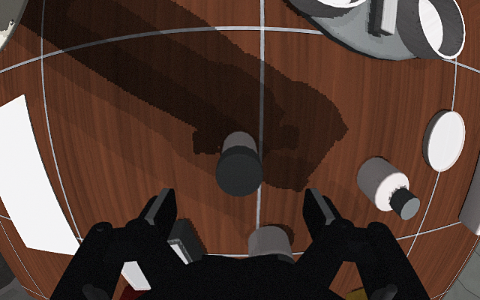

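Small_b's cap is at (238,172), midway between the fingers. Descend and grip.

Emit:
drive_tool(
  motion=[0,0,0.005,0,0,0,0,0,0.012,0,0,0,0,0,0.015,0,0,0,0,0,0.015,0,0,0,0,0,0.01,0,0,0,0,0,0.005,0,0,0,0,0,0,0,0,0,0,0,0,0,0,0],
)

```text
clock: 24.55
tcp_pos: [426.1, -280.1, 47.3]
tcp_rot: [3.141, 0.0, 1.57]
wrist_force: [0.5, 0.5, -0.1]
width: 0.996
grasp_force: 0.0
```

Emit:
drive_tool(
  motion=[0,0,0,0,0,0,0,0,0,0,0,0,0,0,0,0,0,0,0,0,0,0,0,0,0,0,0,0,0,0,0,0,0,0,0,0,0,0,0,0,0,0,0,0,0,0,0,0],
  hand=0.03,
  squeeze=35,
)

```text
clock: 25.55
tcp_pos: [425.9, -280.0, 47.1]
tcp_rot: [3.141, 0.0, 1.57]
wrist_force: [-1.5, 0.1, 5.3]
width: 0.456
grasp_force: 35.2
```

Emit:
drive_tool(
  motion=[0,0,-0.006,0,0,0,0,0,-0.014,0,0,0,0,0,-0.025,0,0,0,0,0,-0.03,0,0,0,0,0,-0.03,0,0,0,0.004,0.005,-0.022,0,0,0,0.01,0.014,-0.012,0,0,0,0.017,0.023,-0.005,0,0,0],
)

```text
clock: 26.55
tcp_pos: [468.3, -249.1, 192.7]
tcp_rot: [3.14, 0.001, 1.569]
wrist_force: [0.1, 0.4, -0.4]
width: 0.455
grasp_force: 35.4
```

Emit:
drive_tool(
  motion=[0.023,0.031,0,0,0,0,0.025,0.034,0,0,0,0,0.025,0.034,0,0,0,0,0.024,0.033,0,0,0,0,0.019,0.026,0,0,0,0,0.012,0.016,0,0,0,0,0.004,0.0055,0,0,0,0,0,0,0,0,0,0],
)

```text
clock: 27.55
tcp_pos: [647.3, -117.0, 191.0]
tcp_rot: [-3.141, 0.0, 1.571]
wrist_force: [0.1, -0.0, -1.0]
width: 0.46
grasp_force: 35.4
```

Emit:
drive_tool(
  motion=[0,0,0.008,0,0,0,0,0,0.018,0,0,0,0,0,0.025,0,0,0,0,0,0.025,0,0,0,0,0,0.02,0,0,0,0,0,0.01,0,0,0,0,0,0.005,0,0,0,0,0,0.002,0,0,0],
)

```text
clock: 28.55
tcp_pos: [647.5, -117.2, 78.2]
tcp_rot: [3.141, 0.0, 1.57]
wrist_force: [1.2, -0.4, -0.5]
width: 0.459
grasp_force: 35.4
```

Emit:
drive_tool(
  motion=[0,0,0.001,0,0,0,0,0,0.001,0,0,0,0,0,0.001,0,0,0,0,0,0.0005,0,0,0,0,0,0,0,0,0,0,0,0,0,0,0,0,0,0,0,0,0,0,0,0,0,0,0],
)

```text
clock: 29.55
tcp_pos: [647.4, -117.0, 74.3]
tcp_rot: [3.142, 0.0, 1.571]
wrist_force: [-0.3, -0.1, -1.2]
width: 0.46
grasp_force: 35.4
```

Emit:
drive_tool(
  motion=[0,0,0,0,0,0,0,0,0,0,0,0,0,0,0,0,0,0,0,0,0,0,0,0,0,0,0,0,0,0,0,0,0,0,0,0,0,0,0,0,0,0,0,0,0,0,0,0],
  hand=0.085,
)

```text
clock: 30.55
tcp_pos: [647.4, -117.0, 74.3]
tcp_rot: [-3.142, 0.0, 1.57]
wrist_force: [0.8, -0.2, -0.1]
width: 0.996
grasp_force: 0.0
```

Emit:
drive_tool(
  motion=[0,0,-0.005,0,0,0,0,0,-0.012,0,0,0,0,0,-0.02,0,0,0,0,0,-0.025,0,0,0,0,0,-0.025,0,0,0,0,0,-0.02,0,0,0,0,0,-0.012,0,0,0,0,0,-0.005,0,0,0],
)

```text
clock: 31.55
tcp_pos: [647.6, -117.0, 199.2]
tcp_rot: [3.141, 0.0, 1.57]
wrist_force: [-0.4, -0.1, 0.1]
width: 0.994
grasp_force: 0.0
```

Emit:
drive_tool(
  motion=[-0.015,-0.009,0,0,0,0,-0.03,-0.018,0,0,0,0,-0.04,-0.024,0,0,0,0,-0.045,-0.027,0,0,0,0,-0.045,-0.027,0,0,0,0,-0.045,-0.027,0,0,0,0,-0.04,-0.024,0,0,0,0,-0.025,-0.015,0,0,0,0],
)

```text
clock: 32.55
tcp_pos: [473.7, -404.1, 197.3]
tcp_rot: [-3.14, -0.001, 1.568]
wrist_force: [0.8, 0.5, -0.0]
width: 0.997
grasp_force: 0.0
```

Emit:
drive_tool(
  motion=[-0.013,-0.008,0,0,0,0,-0.005,-0.003,0.01,0,0,0,0,0,0.02,0,0,0,0,0,0.025,0,0,0,0,0,0.02,0,0,0,0,0,0.014,0,0,0,0,0,0,0,0,0,0,0,0,0,0,0],
)

```text
clock: 33.55
tcp_pos: [465.7, -419.9, 110.1]
tcp_rot: [3.141, 0.001, 1.571]
wrist_force: [0.6, -0.9, 0.7]
width: 1.001
grasp_force: 0.0
```

```bash
python3 - <<'E'
from h import *
a=eyes.grab_frame("wrist")[:,:,::-1]; b=eyes.grab_frame("side")[:,:,::-1]
cv2.imwrite("pics/w4.png",np.vstack([cv2.resize(a,(480,300)),cv2.resize(b[130:380,200:600],(480,300))]))
E
```

```text
(no output)
```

View pics/w4.png

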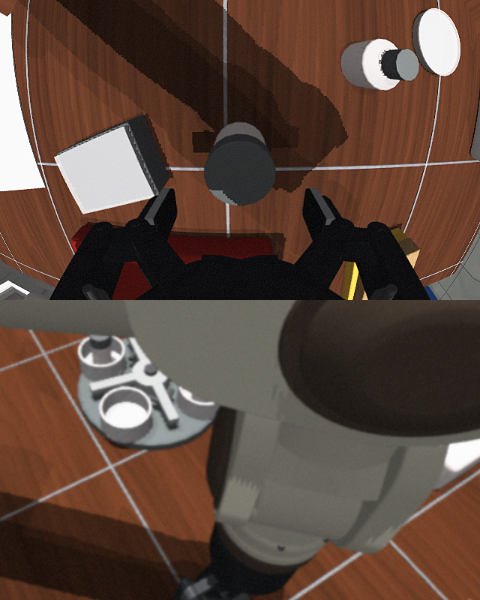

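Large_b's cap is at (239,170), midway between the fingers; the grey box is about 35 mm clear of them. Descend and grip.

Emit:
drive_tool(
  motion=[0,0,0.005,0,0,0,0,0,0.012,0,0,0,0,0,0.015,0,0,0,0,0,0.015,0,0,0,0,0,0.01,0,0,0,0,0,0.005,0,0,0,0,0,0,0,0,0,0,0,0,0,0,0],
)

```text
clock: 34.65
tcp_pos: [465.5, -420.1, 47.8]
tcp_rot: [3.141, 0.001, 1.571]
wrist_force: [0.7, -0.0, -0.3]
width: 0.996
grasp_force: 0.0
```

Emit:
drive_tool(
  motion=[0,0,0,0,0,0,0,0,0,0,0,0,0,0,0,0,0,0,0,0,0,0,0,0,0,0,0,0,0,0,0,0,0,0,0,0,0,0,0,0,0,0,0,0,0,0,0,0],
  hand=0.05,
  squeeze=40,
)

```text
clock: 35.65
tcp_pos: [465.5, -420.2, 48.0]
tcp_rot: [3.141, 0.001, 1.571]
wrist_force: [-0.4, 0.1, 5.5]
width: 0.686
grasp_force: 43.2
```

Emit:
drive_tool(
  motion=[0,0,-0.006,0,0,0,0,0,-0.014,0,0,0,0,0,-0.025,0,0,0,0,0,-0.03,0,0,0,0,0,-0.03,0,0,0,0.006,0.001,-0.022,0,0,0,0.016,0.002,-0.012,0,0,0,0.028,0.0035,-0.005,0,0,0],
)

```text
clock: 36.65
tcp_pos: [471.8, -369.3, 191.9]
tcp_rot: [3.141, 0.0, 1.57]
wrist_force: [-0.0, 0.4, -1.7]
width: 0.688
grasp_force: 43.5
```

Emit:
drive_tool(
  motion=[0.04,0.005,0,0,0,0,0.046,0.006,0,0,0,0,0.046,0.006,0,0,0,0,0.046,0.006,0,0,0,0,0.046,0.006,0,0,0,0,0.032,0.004,0,0,0,0,0.016,0.002,0,0,0,0,0.005,0.001,0,0,0,0],
)

```text
clock: 37.65
tcp_pos: [507.8, -92.1, 191.3]
tcp_rot: [-3.141, 0.0, 1.572]
wrist_force: [-0.3, -0.8, -1.4]
width: 0.692
grasp_force: 43.5
```

Floor contact is expected at TCP z ≈ 74.

Emit:
drive_tool(
  motion=[0,0,0.008,0,0,0,0,0,0.018,0,0,0,0,0,0.025,0,0,0,0,0,0.025,0,0,0,0,0,0.02,0,0,0,0,0,0.01,0,0,0,0,0,0.005,0,0,0,0,0,0.002,0,0,0],
)

```text
clock: 38.65
tcp_pos: [508.0, -93.1, 78.4]
tcp_rot: [3.141, 0.0, 1.57]
wrist_force: [0.8, 0.4, -0.8]
width: 0.688
grasp_force: 43.5
```

Emit:
drive_tool(
  motion=[0,0,0.001,0,0,0,0,0,0.001,0,0,0,0,0,0.001,0,0,0,0,0,0,0,0,0,0,0,0,0,0,0,0,0,0,0,0,0,0,0,0,0,0,0,0,0,0,0,0,0],
)

```text
clock: 39.65
tcp_pos: [507.9, -93.0, 75.3]
tcp_rot: [3.142, 0.0, 1.571]
wrist_force: [1.0, -0.4, -2.6]
width: 0.694
grasp_force: 43.5
```

Emit:
drive_tool(
  motion=[0,0,0.001,0,0,0,0,0,0,0,0,0,0,0,0,0,0,0,0,0,0,0,0,0,0,0,0,0,0,0,0,0,0,0,0,0,0,0,0,0,0,0,0,0,0,0,0,0],
  hand=0.085,
)

```text
clock: 40.65
tcp_pos: [507.9, -92.9, 74.3]
tcp_rot: [-3.142, 0.0, 1.571]
wrist_force: [0.2, 0.3, -0.2]
width: 1.0
grasp_force: 0.0
```

Emit:
drive_tool(
  motion=[0,0,-0.005,0,0,0,0,0,-0.012,0,0,0,0,0,-0.02,0,0,0,0,0,-0.025,0,0,0,0,0,-0.025,0,0,0,0,0,-0.02,0,0,0,0,0,-0.012,0,0,0,0,0,-0.005,0,0,0],
)

```text
clock: 41.65
tcp_pos: [508.1, -93.0, 199.1]
tcp_rot: [3.141, 0.0, 1.57]
wrist_force: [0.3, -0.7, -0.7]
width: 0.995
grasp_force: 0.0
```

Emit:
drive_tool(
  motion=[0.015,0,0,0,0,0,0.035,-0.01,0,0,0,0,0.045,-0.02,0,0,0,0,0.05,-0.02,0,0,0,0,0.05,-0.02,0,0,0,0,0.05,-0.02,0,0,0,0,0.045,-0.02,0,0,0,0,0.035,-0.01,0,0,0,0],
)

```text
clock: 42.65
tcp_pos: [386.1, 234.2, 197.7]
tcp_rot: [-3.141, 0.0, 1.572]
wrist_force: [0.4, -0.1, 0.4]
width: 0.998
grasp_force: 0.0
```

Emit:
drive_tool(
  motion=[0.02,0,0,0,0,0,0.01,0,0,0,0,0,0,0,0,0,0,0,0,0,0,0,0,0,0,0,0,0,0,0,0,0,0,0,0,0,0,0,0,0,0,0,0,0,0,0,0,0],
)

```text
clock: 43.65
tcp_pos: [388.0, 262.0, 198.4]
tcp_rot: [3.141, -0.0, 1.57]
wrist_force: [-0.8, 0.3, 0.0]
width: 0.997
grasp_force: 0.0
```

```bash
python3 - <<'E'
from h import *
a=eyes.grab_frame("top")[:,:,::-1]; b=eyes.grab_frame("side")[:,:,::-1]
cv2.imwrite("pics/p4t.png",a)
p=eyes.camera_params("top")
for n,x,y in(("b0",671,22),("b1",647,-117),("b2",508,-93),("b3",532,46)):
    u,v=map(int,proj(p,(x,y,106))); s=cv2.cvtColor(a[v-20:v+20,u-20:u+20].copy(),cv2.COLOR_BGR2HSV)
    m=cv2.morphologyEx(((s[...,1]<45)&(s[...,2]>120)&(s[...,2]<180)).astype(np.uint8),cv2.MORPH_OPEN,np.ones((7,7),np.uint8))
    k,l,st,c=cv2.connectedComponentsWithStats(m); i=l[20,20]; print(n,st[i,2:],ray(p,*(c[i]+[u-20,v-20]),106).round(1))
cv2.imwrite("pics/p4.png",np.vstack([cv2.resize(a[100:300,200:520],(480,300)),cv2.resize(b[100:340,200:584],(480,300))]))
E
```

```text
b0 [ 24  23 459] [670.1  21.3]
b1 [ 15  14 189] [ 646.9 -116.8]
b2 [ 25  25 527] [508.5 -92.4]
b3 [ 15  16 212] [531.5  47.2]
```

View pics/p4.png

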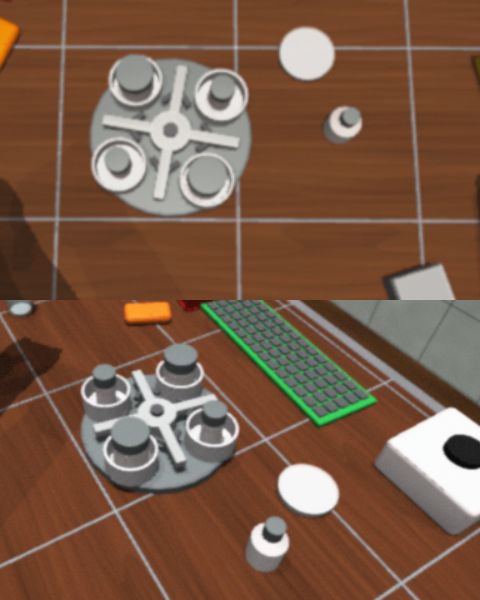

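All four bottles stand upright within about 2 mm of their bucket axes, large pair across and small pair across. The odd bottle has not moved.

```bash
python3 -c "
from station import robot
print(robot.finish_job())"
```

```text
the job is handed in; nothing more can be done
None
```

I handed the job in at about 44 s with the rotor balanced: the large bottles are in buckets 0 and 2 and the small ones in 1 and 3, all upright and within about 2 mm of centre. The odd bottle is where it started; the hand-in returned no verdict.

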